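# Pump up the lift and snap the cover onto the gauge

### The job

Pump the black-padded hand lever of the lift fixture through full strokes, letting it come right back up each time, until the gauge has risen out of the well to the top of its travel. Then take the orange cover from its stand by its finger bar and press it nose first into the gauge until it snaps in and sits flush on the rim all round. Keep pressing: finish while still holding the cover pressed firmly down (about 10 N or more), do not let go of it, and leave everything else on the table where it is.

Things in the scene. Friction and masses are not known exactly. Their poses are not given: they have to be found in the camera images.
- fixture: fixed lift fixture: dark blue base 130 x 190 x 14 mm (centre 35 mm to -y of the origin), steel well tube (outside 88, inside 73 mm, top 97.5 mm above the table), pump housing on its -y side (64 x 52 mm, 84 high, centre y = -74 mm) with pivot ears 114 mm high. Origin: on the table under the well's axis; z up. The hand lever points along -y from a pivot at y = -85 mm, 100 mm above the table
- gauge_rim (a point): round pressure gauge, aluminium, 68 mm outside, open on top (mouth 52 mm wide, 25 mm deep), upright in the well on the lift. Origin: centre of its top rim; z up. The rim is 65 mm above the table at lift 0 (sunk in the well), 100 to 104 mm at the top, 3 to 6 mm above the well's edge. Three sprung ball catches stick into the mouth 6 mm below the rim
- lift (a joint): height of lift and gauge, m: 0 = lowest, 0.036 to 0.039 = top of the pumped travel. Starts at 0 to 0.008. Each full lever stroke ratchets it up by 6 to 15 mm, so three bring it to the top (0.035 or more); further strokes do nothing. It stays where it is against pushes up to 40 N. Below 0.033 the cover's flange meets the well before it can snap in
- handle (a joint): angle of the pump lever, rad: 0 = up (rest, sprung), 0.55 = fully down at its stop. It returns up by itself when let go, following a rising finger. Pushing it down at the pad takes 3 to 18 N
- handle_pad (a point): centre of the top face of the black pad (46 x 40 x 14 mm) on the lever's free end, 180 mm from the pivot; push it down from above. The face is about 161 mm above the table at rest (tilted 0.3 rad, outer end up) and 63 mm fully down (tilted 0.25 rad the other way). A straight push down of about 95 mm is a full stroke; the pad's centre shifts outward about 10 mm and back on the way
- cover: orange round snap cover, loose, about 70 g: flange 76 mm wide, 6 mm thick; on it a finger bar 50 mm long (x), 14 wide (y), 22 high (top 28 mm above the origin); below it a barbed nose 22 mm long, 30 mm wide at the tip, 47 at the barb 12 mm below the flange, 38 at the neck. Origin: centre of the flange's underside; z up. Starts upright on the stand, origin 30 mm above the table
- cover_nose (a point): centre of the tip of the cover's nose, 22 mm below its origin. Pressed nose first into the gauge (any turn about z fits), the cover meets the catches with its flange about 10 mm above the rim; they resist with up to 8 to 17 N (more if off-centre) until it is 6 to 8 mm above, then the force drops suddenly, and it drops flush and stops hard on the rim
- stand: fixed grey round cup, 72 mm outside, 56 mm inside, 30 mm high, that carries the cover. Origin: centre of its underside
- tray: bystander: open black tray 100 x 80 x 35 mm, origin under its centre; leave it alone
- hex_key: bystander: black T-handle hex key, 90 x 90 mm, 10 mm high, origin under the handle's centre
- deburrer: bystander: white hand scraper, 130 mm long, 14 mm thick
- tape: bystander: roll of tan tape, 90 mm wide, 25 mm high, origin under its centre
- bottle: bystander: clear bottle with a blue cap, 64 mm wide, 160 mm high, origin under its centre
- red_bin: bystander: open red bin 100 x 140 x 60 mm, origin under its centre
- bushing: bystander: brass flanged bushing, 32 mm wide, 28 mm high, origin under its centre
Not all that is in view belongs to the job. Several things have the shape of the cover; the one meant has the colours described above.

How it is judged:
By the outcome, as a careful person would: the job done as asked, in the order asked, and still so for the second after the job is handed in, while the arm keeps its last pose, push and grip.
It also fails if it takes over 69 s, if anything falls off the work surface, if the arm or the gripper's body presses on something with over 40 N, if the wrist force passes 120 N, or if a joint passes its speed limit or range.

### The arm

A 7-joint arm with a two-finger parallel gripper is mounted at the origin on the work surface. World frame = base frame: x ahead of the robot, y to its left, z up, the work surface at z = 0. Lengths are in m, angles in rad, forces in N, time in s.
With the tool pointing down it reaches from about 0.375 to 0.925 m from the base axis. Payload 3.1 kg.
Tool frame: the origin (TCP) lies midway between the tips of the shut fingers; the grasp point (between the pads) lies 19 mm behind it; z points along the fingers, y is the direction in which the jaws open and shut (so a half turn about z gives the same grasp; the last joint's range is limited). The gripper opens to 85 mm and grips with 20 to 120 N. Pads are 22 mm wide; open, the fingers measure 114 mm over their backs; the gripper's body (76 mm by 85 mm) begins 54 mm behind the grasp point. The pads swing forward as they close: fully open they stand 13 mm farther back than shut.
Start: joints at [-1.275, 0.383, 0.044, 1.598, -0.018, 1.161, -0.05], TCP at [0.249, 0.6, 0.231] pointing down, gripper open.
Joint ranges: [-2.61, 2.61], [-0.41, 2.15], [-1.48, 1.57], [0, 2.5], [-1.57, 4.71], [0.05, 1.97], [-2.85, 2.85]. Speed limits (rad/s): [2.79, 2.79, 3.14, 3.14, 3.14, 3.14, 3.14].

### API

Orientations are given as [roll, pitch, yaw] about the fixed x, y, z axes, in that order (R = Rz(yaw) Ry(pitch) Rx(roll)).
In Python, from cell import * gives the robot as it stands. The module is installed in compiled form; this text tells all that it offers.
- The arm moves only by the tool servo_tool, never from a script. Its argument "moves" is a list that holds one entry, the list of rows, each a list of 7 numbers: the shift along the tool's x, y, z in cm, then the turn, a rotation vector about the tool's x, y, z in degrees, then the opening, from 0 (shut) to 1 (fully open). A call has 1 to 8 rows; each row is the pose to reach, as a shift and turn from the pose commanded when the call began, along the tool's axes at that moment; what a row does not reach only later rows make up. A row lasts 1/10 s, in which the tool goes at most 50 mm and 8.59 degrees, less where a joint would pass 70% of its speed; a pose out of reach is approached as far as the arm can. A call with a gripper value outside its range is refused whole. The fingers move at their own pace and stop on an object; "grip_force" is the grip in N (left out, the last holds). Time passes only in rows, so rows that repeat a pose let the fingers close. It gives the time, the measured TCP pose, the force and the opening at its end, in the units of the state.
- read_state(): the state, without advancing time (a new reading comes with each control period).
- camera(name): name is "scene" or "top"; returns the picture (400x640x3 uint8, red, green, blue); there is no depth.
- calibration(name): a dict with "intrinsics" (3x3 intrinsics, pixels), "extrinsics" (4x4, takes a point from world to camera coordinates). Camera axes: x right, y up, looking along -z (the intrinsics and any distortion apply to the point x, -y, -z); pixel columns grow to the right and rows downward; lengths in m; the calibration is good to about 2 mm. A picture is of the moment at which its call begins. calibration takes no time and is no camera call.
- sign_off(): hands the job in, once; it reports no verdict.
The state is a dict: "time": time; "qpos": joint angles; "dq": joint speeds; "joint_efforts": joint torques, N m; "tool_pos": TCP position; "tool_rot": TCP orientation; "contact_force": force on the tool from outside, world axes, zero at the start; "ft_torque": the same for the moment, N m; "finger_gap": finger opening in m.
Only numpy, scipy, OpenCV 4.12 (cv2) and the standard library are available. Lean on these libraries where they do the work, as an engineer would, in place of code of your own. Each camera call takes 0.05 s, during which the arm holds its last target.

## Working session

There is one attempt and no reset: what is moved stays moved. The work goes in short steps, Python scripts to look and compute and a tool call to move; the robot and the scene stay as the last step left them, time stands still between calls to the robot, and variables do not carry over. Pictures are saved under pics/ and viewed, and the job is handed in when it is done.

Besides the shell and the picture viewer there is one more tool, called after "Call:" as name(argument=value, ...), one argument or row to a line, values as JSON. servo_tool: Moves the arm, as the interface text tells. Its arguments: {"type":"object","properties":{"moves":{"type":"array","items":{"type":"array","items":{"type":"array","items":{"type":"number"}}}},"grip_force":{"type":"number"}},"required":["moves"]}

```bash
mkdir -p pics; python3 - <<'E'
from cell import *
import cv2
s=read_state();print(s)
for n in("scene","top"):
    im=camera(n);cv2.imwrite(f"pics/{n}0.png",im[:,:,::-1]);c=calibration(n);print(n,c)
E
```

```text
{'time': 0.0, 'qpos': array([-1.27476958,  0.383853  ,  0.04383848,  1.59961802, -0.01788938,
        1.16119578, -0.04990134]), 'dq': array([-0.00115694,  0.00097003,  0.00042327, -0.00097523,  0.00053539,
        0.00173408, -0.00149267]), 'joint_efforts': array([ 3.22148298e-04, -4.33460140e+01,  1.02517828e+00, -2.49513638e+01,
        1.06439466e-02,  1.16276223e-02, -1.42145615e-05]), 'tool_pos': array([0.24906354, 0.59934475, 0.22985521]), 'tool_rot': array([-3.13891554e+00,  1.56272452e-04,  2.74784385e+00]), 'contact_force': array([ 0.49834081, -0.27437723, -0.77313821]), 'ft_torque': array([ 0.00557135,  0.00123296, -0.00074641]), 'finger_gap': 0.08557489711888316}
scene {'intrinsics': array([[491.9539607 ,   0.        , 318.98227167],
       [  0.        , 491.9539607 , 208.71441513],
       [  0.        ,   0.        ,   1.        ]]), 'extrinsics': array([[ 8.23660603e-01,  5.67081845e-01, -1.17961108e-03,
        -4.85351398e-01],
       [-3.63630591e-01,  5.29750810e-01,  7.66248571e-01,
         8.92728369e-02],
       [ 4.35150553e-01, -6.30699817e-01,  6.42543179e-01,
        -1.76698625e+00],
       [ 0.00000000e+00,  0.00000000e+00,  0.00000000e+00,
         1.00000000e+00]])}
top {'intrinsics': array([[450.35841482,   0.        , 321.45725013],
       [  0.        , 450.35841482, 190.82298266],
       [  0.        ,   0.        ,   1.        ]]), 'extrinsics': array([[ 0.01376121, -0.99985101, -0.01042045,  0.0249452 ],
       [ 0.98361862,  0.01166304,  0.17988435, -0.56407538],
       [-0.17973602, -0.01272518,  0.98363257, -1.47553286],
       [ 0.        ,  0.        ,  0.        ,  1.        ]])}
```

View pics/scene0.png

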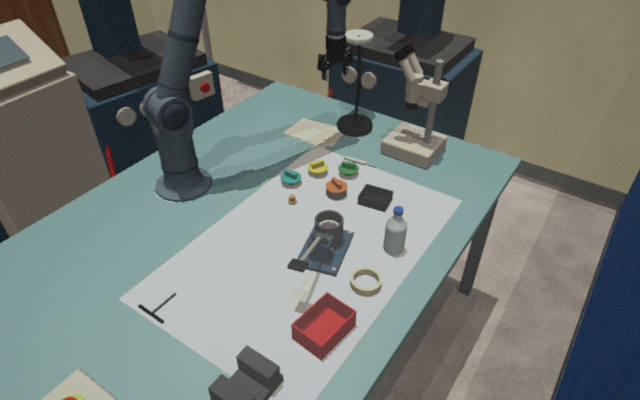

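View pics/top0.png

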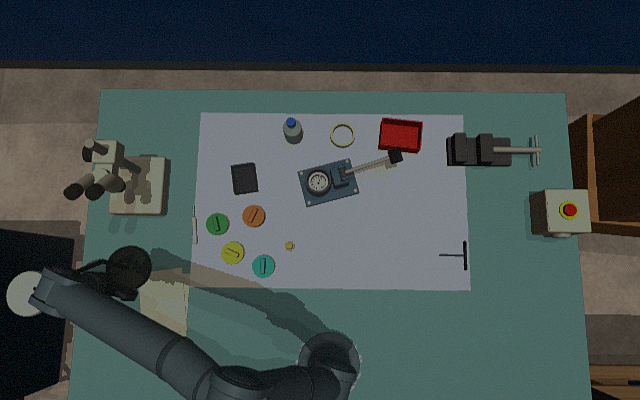

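```bash
python3 - <<'E'
import cv2,numpy as np
a=cv2.imread("pics/scene0.png")[140:320,260:420];b=cv2.imread("pics/top0.png")[110:290,190:430]
a=cv2.resize(a,None,fx=3.3,fy=3.3,interpolation=cv2.INTER_CUBIC);b=cv2.resize(b,None,fx=3.3,fy=3.3,interpolation=cv2.INTER_CUBIC)
cv2.imwrite("pics/za.png",a);cv2.imwrite("pics/zb.png",b)
E
```

```text
(no output)
```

View pics/za.png

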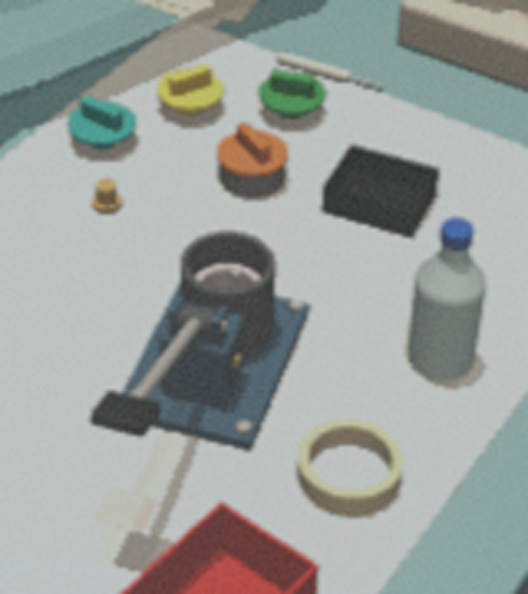

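View pics/zb.png

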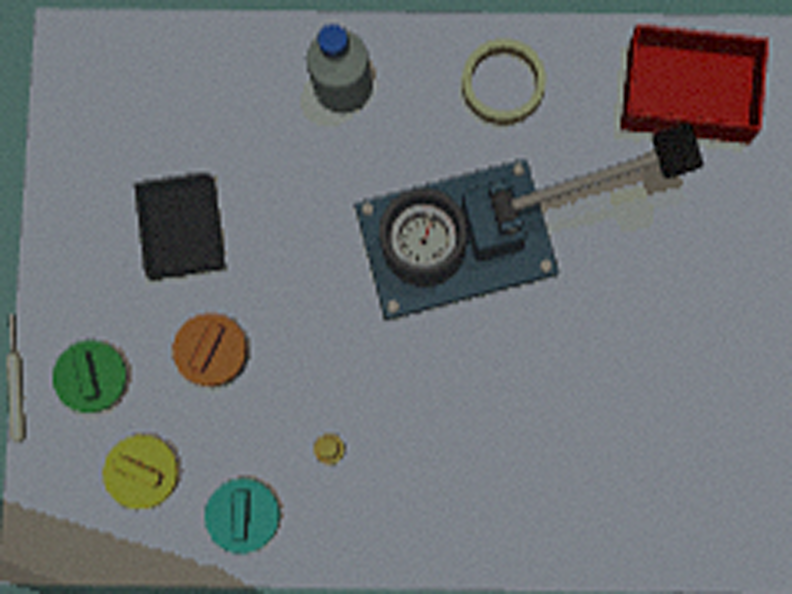

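```bash
cat > h.py <<'E'
import cv2,numpy as np
from cell import calibration
def ray(n,uv):
    c=calibration(n);K=c["intrinsics"];E=c["extrinsics"];R,t=E[:3,:3],E[:3,3]
    p=np.array([(uv[0]-K[0,2])/K[0,0],-(uv[1]-K[1,2])/K[1,1],-1.]);o=-R.T@t;d=R.T@p;return o,d/np.linalg.norm(d)
def plane(n,uv,z):
    o,d=ray(n,uv);return o+d*(z-o[2])/d[2]
def tri(u1,u2,a="scene",b="top"):
    (o1,d1),(o2,d2)=ray(a,u1),ray(b,u2)
    s=np.linalg.lstsq(np.c_[d1,-d2],o2-o1,rcond=None)[0];p,q=o1+d1*s[0],o2+d2*s[1];return (p+q)/2,np.linalg.norm(p-q)
def proj(n,p):
    c=calibration(n);q=c["extrinsics"]@np.r_[p,1];v=c["intrinsics"]@np.array([q[0],-q[1],-q[2]]);return v[:2]/v[2]
def big(m,roi):
    x0,y0,x1,y1=roi;k=np.zeros_like(m);k[y0:y1,x0:x1]=m[y0:y1,x0:x1]
    cs,_=cv2.findContours(k,cv2.RETR_EXTERNAL,cv2.CHAIN_APPROX_NONE);c=max(cs,key=cv2.contourArea);return c
def cen(c):
    M=cv2.moments(c);return np.array([M['m10'],M['m01']])/M['m00']
E
python3 - <<'E'
from h import *
S=cv2.imread("pics/scene0.png");T=cv2.imread("pics/top0.png")
hs,ht=[cv2.cvtColor(i,cv2.COLOR_BGR2HSV) for i in(S,T)]
om=[cv2.inRange(h,(4,110,60),(17,255,255)) for h in(hs,ht)]
cs=big(om[0],(310,165,360,205));ct=big(om[1],(235,195,275,235))
for n,c in(("s",cs),("t",ct)): print(n,cen(c),cv2.fitEllipse(c),cv2.boundingRect(c))
# flange: project contour on z=.036
p=np.array([plane("top",q[0],.036) for q in ct]);e=cv2.minEnclosingCircle((p[:,:2]*1000).astype(np.float32));print("orange top",e)
p=np.array([plane("scene",q[0],.036) for q in cs]);e=cv2.minEnclosingCircle((p[:,:2]*1000).astype(np.float32));print("orange scene",e, p.min(0),p.max(0))
# dark things
for n,h,rois in(("scene",hs,[(280,250,312,275)]),("top",ht,[(383,145,405,168)])):
    m=cv2.inRange(h,(0,0,0),(180,255,60));
    for r in rois:
        c=big(m,r);print(n,"pad",cen(c),cv2.boundingRect(c),cv2.minAreaRect(c))
# base
m=cv2.inRange(ht,(95,60,40),(115,255,140));c=big(m,(290,150,365,210));print("base",cv2.minAreaRect(c),cv2.boxPoints(cv2.minAreaRect(c)))
print([np.round(plane("top",q,.014),4) for q in cv2.boxPoints(cv2.minAreaRect(c))])
def up(I,x0,y0,w,h,f,name): cv2.imwrite(name,cv2.resize(I[y0:y0+h,x0:x0+w],None,fx=f,fy=f,interpolation=cv2.INTER_CUBIC))
up(S,300,205,55,50,11,"pics/c1.png");up(T,295,155,70,55,11,"pics/c2.png");up(T,230,195,50,45,12,"pics/c3.png");up(S,280,230,60,50,11,"pics/c4.png");up(S,318,170,40,35,14,"pics/c5.png")
E
```

```text
s [335.92537313 185.92371476] ((335.83160400390625, 185.77108764648438), (13.517158508300781, 19.698225021362305), 94.40615844726562) (326, 178, 21, 15)
t [253.00239808 215.59664269] ((253.00082397460938, 215.59744262695312), (20.813854217529297, 21.379568099975586), 56.7049560546875) (242, 205, 23, 22)
orange top ((478.1636047363281, 263.88592529296875), 37.800907135009766)
orange scene ((478.7496643066406, 262.63592529296875), 42.62599563598633) [0.44565465 0.22079023 0.036     ] [0.51751471 0.29454737 0.036     ]
scene pad [nan nan] (300, 270, 3, 1) ((301.0, 270.0), (2.0, 0.0), 180.0)
top pad [394.28559871 153.59951456] (383, 146, 22, 18) ((393.5, 154.5), (17.0, 21.0), 90.0)
base ((327.99029541015625, 182.0460205078125), (35.92805480957031, 54.06036376953125), 75.3791275024414) [[297.3009  171.48672]
 [349.61066 157.8407 ]
 [358.6797  192.60532]
 [306.36993 206.25134]]
[array([0.6384, 0.1182, 0.014 ]), array([ 0.6897, -0.0648,  0.014 ]), array([ 0.5658, -0.0965,  0.014 ]), array([0.5157, 0.084 , 0.014 ])]h.py:17: RuntimeWarning: invalid value encountered in divide
  M=cv2.moments(c);return np.array([M['m10'],M['m01']])/M['m00']
```

```bash
python3 - <<'E'
import cv2,numpy as np
L=[cv2.imread(f"pics/c{i}.png") for i in(1,2,3,5)]
L=[cv2.resize(i,(400,300)) for i in L]
cv2.imwrite("pics/cm.png",np.vstack([np.hstack(L[:2]),np.hstack(L[2:])]))
E
```

```text
(no output)
```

View pics/cm.png

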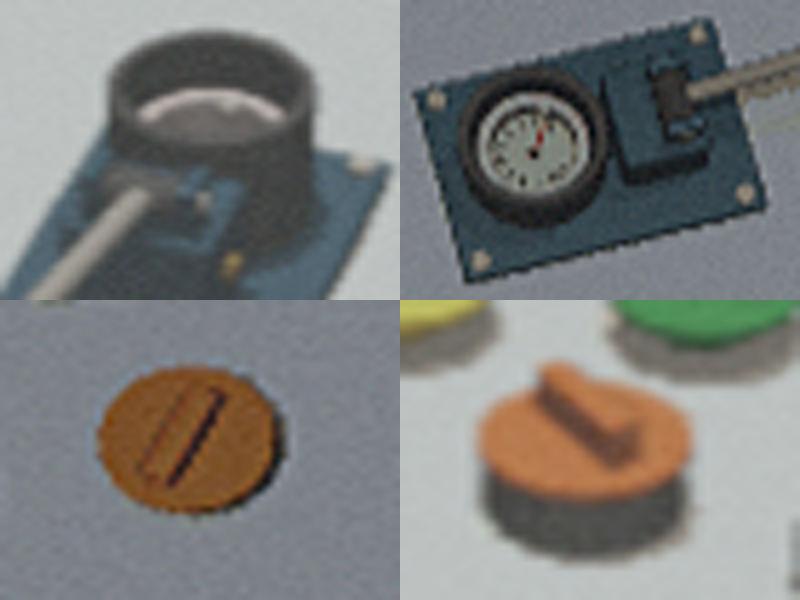

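```bash
python3 - <<'E'
from h import *
S=cv2.imread("pics/scene0.png");T=cv2.imread("pics/top0.png")
for n,p in(("top",(.5929,.0439,.0975)),("scene",(.5929,.0439,.0975)),("top",(.662,-.2016,.161)),("scene",(.662,-.2016,.161))): print(n,p,proj(n,np.array(p)))
hs,ht=[cv2.cvtColor(i,cv2.COLOR_BGR2HSV) for i in(S,T)]
for n,h,r,v in(("scene",hs,(280,250,316,280),70),("top",ht,(384,143,406,170),45)):
    m=cv2.inRange(h,(0,0,0),(180,255,v));m[cv2.inRange(h,(0,150,30),(8,255,255))>0]=0
    x0,y0,x1,y1=r;print(n);print(h[y0:y1,x0:x1,2]) if 0 else None
    try:
        c=big(m,r);print(cen(c),cv2.minAreaRect(c),cv2.boundingRect(c))
    except Exception as e:print(e)
m=cv2.inRange(ht,(0,150,30),(8,255,255))|cv2.inRange(ht,(172,150,30),(180,255,255));c=big(m,(370,110,430,160));b=cv2.boxPoints(cv2.minAreaRect(c));print("bin",[np.round(plane("top",q,.06),3) for q in b])
a=cv2.resize(S[240:285,275:325],(400,360),interpolation=cv2.INTER_CUBIC);b=cv2.resize(T[138:173,375:415],(400,350),interpolation=cv2.INTER_CUBIC)
b=cv2.copyMakeBorder(b,0,10,0,0,0);cv2.imwrite("pics/pad.png",np.hstack([a,b]))
E
```

```text
top (0.5929, 0.0439, 0.0975) [317.8812775 179.565835 ]
scene (0.5929, 0.0439, 0.0975) [328.25275985 218.17900807]
top (0.662, -0.2016, 0.161) [394.95129752 155.10744145]
scene (0.662, -0.2016, 0.161) [297.46410113 261.87066828]
scene
[298.68686869 265.01154401] ((298.0577087402344, 265.2115478515625), (17.846569061279297, 9.41357421875), 11.309932708740234) (289, 260, 19, 11)
top
[394.83173589 154.93290735] ((394.8236083984375, 154.79412841796875), (15.522278785705566, 12.369317054748535), 75.96376037597656) (388, 147, 15, 17)
bin [array([ 0.711, -0.158,  0.06 ]), array([ 0.824, -0.171,  0.06 ]), array([ 0.809, -0.316,  0.06 ]), array([ 0.696, -0.301,  0.06 ])]
```

View pics/pad.png

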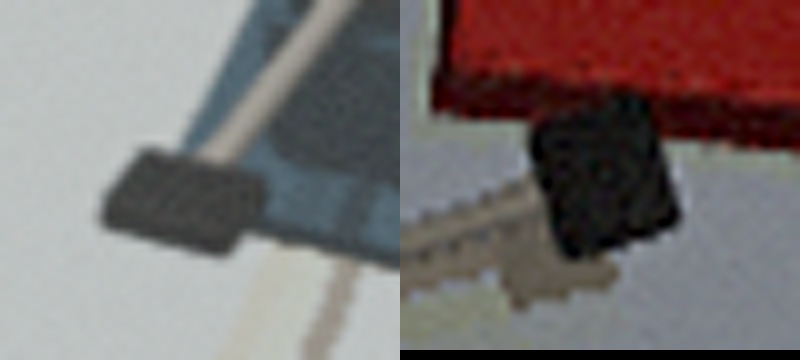

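```bash
cat >> h.py <<'E'
from scipy.spatial.transform import Rotation as Ro
def go(p):
    from cell import read_state
    s=read_state();R=Ro.from_euler('xyz',s["tool_rot"]).as_matrix()
    print("pos",np.round(s["tool_pos"],4),"rot",np.round(s["tool_rot"],4),"shift cm",np.round(R.T@(np.array(p)-s["tool_pos"])*100,2),"F",np.round(s["contact_force"],1),"t",s["time"])
E
python3 - <<'E'
from h import *
print(tri((298.1,262.8),(394.8,154.9)),plane("top",(394.8,154.9),.16))
go((.662,-.2015,.19))
E
```

```text
(array([ 0.66353906, -0.20141475,  0.15831302]), np.float64(0.00038088294675300377)) [ 0.66294431 -0.20128341  0.16      ]
pos [0.2491 0.5994 0.23  ] rot [-3.1391e+00  2.0000e-04  2.7479e+00] shift cm [-68.86 -58.11   4.15] F [0.1 0.6 0.2] t 0.1
```

Call:
servo_tool(
  moves=[
    [[-2,-1.7,0,0,0,0,0],[-5,-4.2,0,0,0,0,0],[-8.5,-7.2,0,0,0,0,0],[-12,-10.2,0,0,0,0,0],[-15.5,-13.1,0,0,0,0,0],[-19,-16,0,0,0,0,0],[-22.5,-19,0,0,0,0,0],[-26,-22,0,0,0,0,0]],
  ],
  grip_force=60,
)

```text
time: 0.9
tool_pos: [0.4053, 0.2953, 0.2309]
tool_rot: [-3.141, -0.0, 2.748]
contact_force: [0.8, 0.3, 0.4]
finger_gap: -0.0002
```

Call:
servo_tool(
  moves=[
    [[-3.5,-3,0,0,0,0,0],[-7,-5.9,0,0,0,0,0],[-10.5,-8.9,0,0,0,0,0],[-14,-11.8,0,0,0,0,0],[-17.5,-14.8,0,0,0,0,0],[-21,-17.7,0,0,0,0,0],[-24.5,-20.7,0,0,0,0,0],[-28,-23.6,0,0,0,0,0]],
  ],
)

```text
time: 1.7
tool_pos: [0.5732, -0.0297, 0.2309]
tool_rot: [-3.142, -0.001, 2.748]
contact_force: [0.6, 0.1, 0.4]
finger_gap: -0.0002
```

```bash
python3 - <<'E'
from h import *
go((.663,-.2015,.175))
E
```

```text
pos [ 0.5732 -0.0297  0.2309] rot [-3.1415e+00 -7.0000e-04  2.7480e+00] shift cm [-14.88 -12.42   5.58] F [0.6 0.1 0.4] t 1.7
```

Call:
servo_tool(
  moves=[
    [[-3.5,-3,0,0,0,0,0],[-7,-5.9,0,0,0,0,0],[-10.5,-8.9,1,0,0,0,0],[-13.5,-11.4,3,0,0,0,0],[-15.1,-12.7,4.5,0,0,0,0],[-15.1,-12.7,5.5,0,0,0,0],[-15.1,-12.7,6.3,0,0,0,0],[-15.1,-12.7,7,0,0,0,0]],
  ],
)

```text
time: 2.5
tool_pos: [0.6637, -0.201, 0.1606]
tool_rot: [3.141, -0.001, 2.75]
contact_force: [-0.5, 0.1, 1.6]
finger_gap: 0.0001
```

```bash
python3 - <<'E'
from h import *
from cell import camera
go((.664,-.205,.065))
for n in("scene","top"):cv2.imwrite(f"pics/{n}1.png",camera(n)[:,:,::-1])
S=cv2.imread("pics/scene1.png");T=cv2.imread("pics/top1.png")
cv2.imwrite("pics/v1.png",np.hstack([cv2.resize(S[190:320,250:380],(400,400)),cv2.resize(T[110:210,310:410],(400,400))]))
E
```

```text
pos [ 0.6637 -0.201   0.1606] rot [ 3.1405e+00 -1.2000e-03  2.7501e+00] shift cm [-0.19 -0.37  9.56] F [-0.5  0.1  1.6] t 2.5
```

View pics/v1.png

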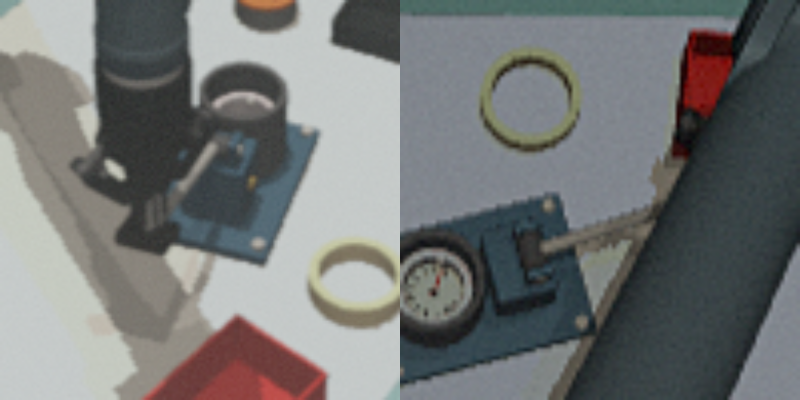

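Call:
servo_tool(
  moves=[
    [[0,-0.3,1,0,0,0,0],[0,-0.4,2,0,0,0,0],[0,-0.5,3,0,0,0,0],[0,-0.5,4,0,0,0,0],[0,-0.5,5,0,0,0,0],[0,-0.5,6,0,0,0,0],[0,-0.4,7,0,0,0,0],[0,-0.3,8,0,0,0,0]],
  ],
)

```text
time: 3.4
tool_pos: [0.6664, -0.2104, 0.0862]
tool_rot: [-3.14, 0.011, 2.747]
contact_force: [-0.6, -3.2, 12.9]
finger_gap: -0.0
```

Call:
servo_tool(
  moves=[
    [[0,0.1,0.4,0,0,0,0],[0,0.1,0.7,0,0,0,0],[0,0.1,1,0,0,0,0]],
  ],
)

```text
time: 3.7
tool_pos: [0.6661, -0.2093, 0.0759]
tool_rot: [-3.14, 0.01, 2.746]
contact_force: [-1.2, -1.3, 13.4]
finger_gap: 0.0
```

Call:
servo_tool(
  moves=[
    [[0,0,0.4,0,0,0,0],[0,0,0.8,0,0,0,0],[0,0,1.1,0,0,0,0],[0,0,1.1,0,0,0,0]],
  ],
)

```text
time: 4.1
tool_pos: [0.6657, -0.2076, 0.0652]
tool_rot: [-3.142, 0.007, 2.747]
contact_force: [-2.5, -0.3, 16.1]
finger_gap: 0.0
```

Call:
servo_tool(
  moves=[
    [[0,0,0.3,0,0,0,0],[0,0,0.3,0,0,0,0]],
  ],
)

```text
time: 4.3
tool_pos: [0.6658, -0.2077, 0.0649]
tool_rot: [3.14, 0.006, 2.747]
contact_force: [-6.0, 1.6, 26.0]
finger_gap: 0.0001
```

Call:
servo_tool(
  moves=[
    [[0,0,-1.5,0,0,0,0],[0,0,-3,0,0,0,0],[0,0,-4.5,0,0,0,0],[0,0.1,-6,0,0,0,0],[0,0.3,-7.5,0,0,0,0],[0,0.4,-9,0,0,0,0],[0,0.4,-10.5,0,0,0,0],[0,0.4,-11.7,0,0,0,0]],
  ],
)

```text
time: 5.1
tool_pos: [0.665, -0.2007, 0.1755]
tool_rot: [3.141, 0.0, 2.749]
contact_force: [0.5, -0.4, 0.5]
finger_gap: 0.0001
```

Call:
servo_tool(
  moves=[
    [[0,0,0,0,0,0,0],[0,0,0,0,0,0,0],[0,0,0,0,0,0,0]],
  ],
)

```text
time: 5.4
tool_pos: [0.6639, -0.2012, 0.1732]
tool_rot: [-3.141, -0.002, 2.748]
contact_force: [0.2, 0.0, -0.3]
finger_gap: -0.0001
```

```bash
python3 - <<'E'
from h import *
from cell import camera
go((.664,-.204,.065))
for n in("scene","top"):cv2.imwrite(f"pics/{n}2.png",camera(n)[:,:,::-1])
S=cv2.imread("pics/scene2.png");T=cv2.imread("pics/top2.png")
cv2.imwrite("pics/v2.png",np.hstack([cv2.resize(S[190:320,250:380],(400,400)),cv2.resize(T[110:210,280:380],(400,400))]))
E
```

```text
pos [ 0.6639 -0.2012  0.1732] rot [-3.1412e+00 -1.9000e-03  2.7477e+00] shift cm [-0.14 -0.25 10.82] F [ 0.2  0.  -0.3] t 5.4
```

View pics/v2.png

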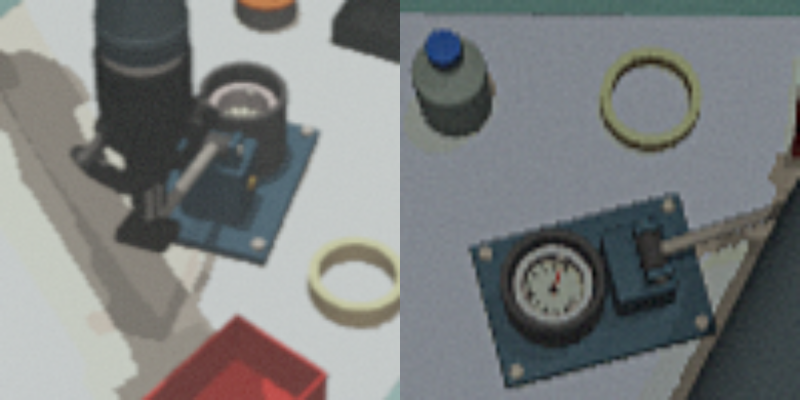

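Call:
servo_tool(
  moves=[
    [[0,-0.2,1.3,0,0,0,0],[0,-0.4,2.6,0,0,0,0],[0,-0.6,4,0,0,0,0],[0,-0.8,5.3,0,0,0,0],[0,-0.8,6.6,0,0,0,0],[0,-0.8,8,0,0,0,0],[0,-0.6,9.3,0,0,0,0],[0,-0.4,10.5,0,0,0,0]],
  ],
)

```text
time: 6.3
tool_pos: [0.6656, -0.2098, 0.0725]
tool_rot: [-3.139, 0.009, 2.746]
contact_force: [-1.8, -3.0, 14.2]
finger_gap: 0.0
```

Call:
servo_tool(
  moves=[
    [[0,0,0.6,0,0,0,0],[0,0,1.1,0,0,0,0],[0,0,1.1,0,0,0,0]],
  ],
)

```text
time: 6.6
tool_pos: [0.6654, -0.2086, 0.0647]
tool_rot: [3.142, 0.006, 2.746]
contact_force: [-4.9, 0.2, 26.1]
finger_gap: 0.0002
```

At the stop again (26 N, z 64.7 mm). Up, then a third stroke.

Call:
servo_tool(
  moves=[
    [[0,0,-1.5,0,0,0,0],[0,0,-3,0,0,0,0],[0,0,-4.5,0,0,0,0],[0,0.1,-6,0,0,0,0],[0,0.3,-7.5,0,0,0,0],[0,0.4,-9,0,0,0,0],[0,0.4,-10.5,0,0,0,0],[0,0.4,-11.7,0,0,0,0]],
  ],
)

```text
time: 7.4
tool_pos: [0.665, -0.2008, 0.1766]
tool_rot: [3.141, 0.001, 2.749]
contact_force: [0.2, -0.3, 0.6]
finger_gap: 0.0001
```

Call:
servo_tool(
  moves=[
    [[0,0,0,0,0,0,0],[0,0,0,0,0,0,0],[0,0,0,0,0,0,0]],
  ],
)

```text
time: 7.7
tool_pos: [0.6639, -0.2013, 0.1742]
tool_rot: [-3.141, -0.002, 2.748]
contact_force: [-0.4, -0.3, -0.1]
finger_gap: 0.0001
```

Call:
servo_tool(
  moves=[
    [[0,-0.2,1.3,0,0,0,0],[0,-0.4,2.6,0,0,0,0],[0,-0.6,4,0,0,0,0],[0,-0.8,5.3,0,0,0,0],[0,-0.8,6.6,0,0,0,0],[0,-0.8,8,0,0,0,0],[0,-0.6,9.3,0,0,0,0],[0,-0.4,10.5,0,0,0,0]],
  ],
)

```text
time: 8.5
tool_pos: [0.6653, -0.2099, 0.0732]
tool_rot: [-3.139, 0.008, 2.746]
contact_force: [-1.7, -2.4, 13.6]
finger_gap: -0.0
```

Call:
servo_tool(
  moves=[
    [[0,0,0.6,0,0,0,0],[0,0,1.1,0,0,0,0],[0,0,1.1,0,0,0,0]],
  ],
)

```text
time: 8.8
tool_pos: [0.665, -0.2086, 0.0648]
tool_rot: [-3.141, 0.005, 2.746]
contact_force: [-4.5, 0.1, 23.7]
finger_gap: 0.0001
```

Call:
servo_tool(
  moves=[
    [[0,0,-1.5,0,0,0,0],[0,0,-3,0,0,0,0],[0,0,-4.5,0,0,0,0],[0,0.1,-6,0,0,0,0],[0,0.3,-7.5,0,0,0,0],[0,0.4,-9,0,0,0,0],[0,0.4,-10.5,0,0,0,0],[0,0.4,-11.7,0,0,0,0]],
  ],
)

```text
time: 9.6
tool_pos: [0.665, -0.2005, 0.1774]
tool_rot: [3.141, 0.0, 2.749]
contact_force: [-0.0, 0.2, 0.9]
finger_gap: 0.0002
```

Call:
servo_tool(
  moves=[
    [[0,0,0,0,0,0,0],[0,0,0,0,0,0,0],[0,0,0,0,0,0,0]],
  ],
)

```text
time: 9.9
tool_pos: [0.6639, -0.2012, 0.1752]
tool_rot: [-3.141, -0.002, 2.748]
contact_force: [0.3, 0.3, -0.3]
finger_gap: 0.0001
```

```bash
python3 - <<'E'
from h import *
from cell import camera
go((.478,.263,.231))
for n in("scene","top"):cv2.imwrite(f"pics/{n}3.png",camera(n)[:,:,::-1])
S=cv2.imread("pics/scene3.png");T=cv2.imread("pics/top3.png")
cv2.imwrite("pics/v3.png",np.hstack([cv2.resize(S[205:255,300:350],(400,400),interpolation=cv2.INTER_CUBIC),cv2.resize(T[155:205,295:345],(400,400),interpolation=cv2.INTER_CUBIC)]))
E
```

```text
pos [ 0.6639 -0.2012  0.1752] rot [-3.1413e+00 -1.9000e-03  2.7476e+00] shift cm [34.99 35.73 -5.53] F [ 0.3  0.3 -0.3] t 9.9
```

View pics/v3.png

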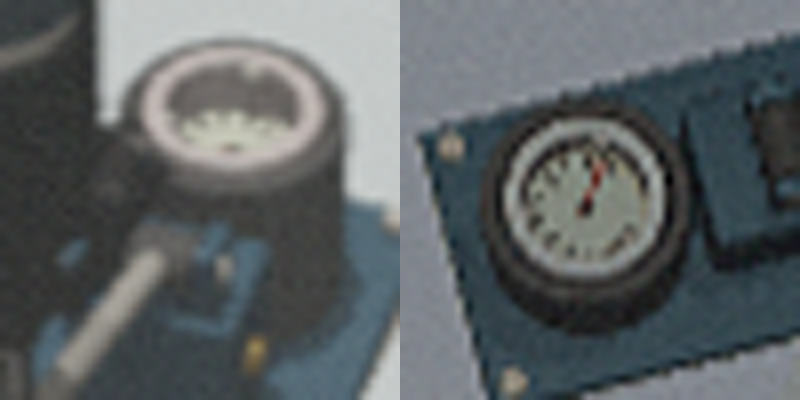

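```bash
python3 - <<'E'
from h import *
S=cv2.imread("pics/scene3.png");T=cv2.imread("pics/top3.png")
hs,ht=[cv2.cvtColor(i,cv2.COLOR_BGR2HSV) for i in(S,T)]
R=[]
for n,h,r,th in(("scene",hs,(314,208,344,230),(115,120,125)),("top",ht,(304,165,333,194),(85,90,95))):
  for t in th:
    m=cv2.inRange(h,(0,0,t),(180,90,255));c=big(m,r);hu=cv2.convexHull(c)
    e=cv2.fitEllipse(hu if len(hu)>5 else c);print(n,t,e,cv2.boundingRect(c))
    if t==th[1]:
        R.append(e[0])
        p=np.array([plane(n,q[0],.102) for q in hu])[:,:2]*1000;print(cv2.minEnclosingCircle(p.astype(np.float32)))
print(tri(*R),plane("top",R[1],.102),plane("scene",R[0],.102))
print(tri((329,218.6),(317.5,179.1)))
E
```

```text
scene 115 ((333.5127258300781, 216.87353515625), (22.775867462158203, 45.24918746948242), 103.05859375) (314, 208, 30, 22)
scene 120 ((334.4476013183594, 217.03128051757812), (22.132226943969727, 47.78597640991211), 102.41817474365234) (314, 208, 30, 22)
((596.1390991210938, 41.39591598510742), 63.917049407958984)
scene 125 ((334.955322265625, 217.12832641601562), (21.851444244384766, 49.295658111572266), 101.9298324584961) (314, 208, 30, 22)
top 85 ((317.64019775390625, 179.22674560546875), (19.804824829101562, 20.067604064941406), 18.260005950927734) (308, 170, 20, 20)
top 90 ((317.69342041015625, 179.27169799804688), (19.627511978149414, 19.87960433959961), 165.54026794433594) (308, 170, 20, 20)
((593.0169067382812, 44.57233428955078), 33.57235336303711)
top 95 ((317.6339416503906, 179.23379516601562), (19.490554809570312, 19.826692581176758), 15.977307319641113) (308, 170, 20, 20)
(array([0.60051363, 0.05024719, 0.09890387]), np.float64(0.01772345255353847)) [0.59294282 0.04443707 0.102     ] [0.60809809 0.05440669 0.102     ]
(array([0.59478316, 0.04520023, 0.09582859]), np.float64(6.047446991143476e-05))
```

```bash
python3 - <<'E'
from h import *
S=cv2.imread("pics/scene3.png");h=cv2.cvtColor(S,cv2.COLOR_BGR2HSV)
for t in(105,115,125):
    m=cv2.inRange(h,(0,0,t),(180,255,255))[205:232,312:346]
    cs,_=cv2.findContours(m,cv2.RETR_EXTERNAL,cv2.CHAIN_APPROX_NONE)
    for c in cs:
        x,y,w,hh=cv2.boundingRect(c)
        if 18<w<28 and x>0: e=cv2.fitEllipse(c);u=(e[0][0]+312,e[0][1]+205);print(t,u,e[1],(x+312,y+205,w,hh),tri(u,(317.65,179.24)))
for z in(.09,.096,.1,.104):
    P=np.array([[.593+.034*np.cos(a),.0443+.034*np.sin(a),z] for a in np.linspace(0,6.28,60)]);q=np.array([proj("scene",p) for p in P]);print(z,q.min(0),q.max(0),proj("scene",np.array([.593,.0443,z])))
E
```

```text
0.09 [317.02092372 212.67075072] [339.63368448 227.59878446] [328.32703265 219.99993659]
0.096 [317.01344034 211.17430304] [339.68535969 226.08827391] [328.34909382 218.496243  ]
0.1 [317.00842966 210.17239394] [339.71996034 225.07679392] [328.36386544 217.48940663]
0.104 [317.00340146 209.16704241] [339.75468213 224.06171329] [328.37868871 216.47904965]
```

```bash
python3 - <<'E'
from h import *
for r,z in((.044,.0975),(.034,.0915),(.034,.0975),(.034,.102)):
  for n,o,k in(("scene",(300,205),0),("top",(295,155),400)):
    P=np.array([[.593+r*np.cos(a),.0443+r*np.sin(a),z] for a in np.linspace(0,6.28,60)]);q=(np.array([proj(n,p) for p in P])-o+.5)*8;print(r,z,n,q.min(0),q.max(0))
S=cv2.imread("pics/scene3.png");g=cv2.cvtColor(S,cv2.COLOR_BGR2GRAY)
print(g[205:236,327:332])
E
```

```text
0.044 0.0975 scene [113.41521786  33.55284228] [348.3214382  187.95263463]
0.044 0.0975 top [79.50681276 96.43366281] [292.64655041 305.15801506]
0.034 0.0915 scene [140.15245229  62.37886379] [321.17262382 181.77527035]
0.034 0.0915 top [104.31798136 123.2045797 ] [268.36032595 283.87614755]
0.034 0.0975 scene [140.09250706  50.39191533] [321.58656624 169.67511717]
0.034 0.0975 top [103.72461419 119.93813332] [268.41804313 281.22313535]
0.034 0.102 scene [140.04734206  41.36119669] [321.89844843 160.5576391 ]
0.034 0.102 top [103.27648872 117.4712996 ] [268.46163275 279.2194552 ]
[[199 200 200 198 200]
 [200 199 200 199 200]
 [200 201 202 202 199]
 [201 200 200 202 200]
 [181 182 181 181 191]
 [134 137 139 138 140]
 [174 175 176 174 166]
 [172 165 159 164 177]
 [132 123 122 148 172]
 [110 107 106 126 143]
 [109 105 103 106 110]
 [109 108 108 107 101]
 [107 108 108 108 101]
 [120 118 123 109  99]
 [155 159 183 155 120]
 [179 181 195 172 165]
 [192 193 195 190 188]
 [197 193 192 196 196]
 [177 148 147 176 189]
 [182 176 176 185 188]
 [168 171 175 174 166]
 [123 132 130 130 124]
 [100  99 100 102 106]
 [ 99  95  94  96  94]
 [ 74  71  74  72  73]
 [ 61  62  67  59  62]
 [ 67  67  69  67  67]
 [ 72  73  65  66  64]
 [ 92  79  67  64  65]
 [ 95  81  69  73  70]
 [ 88  74  85  92  96]]
```

Call:
servo_tool(
  moves=[
    [[0,-0.2,1.3,0,0,0,0],[0,-0.4,2.6,0,0,0,0],[0,-0.6,4,0,0,0,0],[0,-0.8,5.3,0,0,0,0],[0,-0.8,6.6,0,0,0,0],[0,-0.8,8,0,0,0,0],[0,-0.6,9.3,0,0,0,0],[0,-0.4,10.5,0,0,0,0]],
  ],
)

```text
time: 10.8
tool_pos: [0.6612, -0.2072, 0.0704]
tool_rot: [-3.138, -0.002, 2.747]
contact_force: [-4.7, -2.4, 10.8]
finger_gap: 0.0003
```

Call:
servo_tool(
  moves=[
    [[0,0,0.6,0,0,0,0],[0,0,1.2,0,0,0,0],[0,0,1.2,0,0,0,0]],
  ],
)

```text
time: 11.1
tool_pos: [0.6612, -0.2065, 0.0652]
tool_rot: [3.141, -0.006, 2.746]
contact_force: [-12.1, 1.7, 31.9]
finger_gap: -0.0001
```

Call:
servo_tool(
  moves=[
    [[0,0,-1.5,0,0,0,0],[0,0,-3,0,0,0,0],[0,0,-4.5,0,0,0,0],[0,0.1,-6,0,0,0,0],[0,0.3,-7.5,0,0,0,0],[0,0.4,-9,0,0,0,0],[0,0.4,-10.5,0,0,0,0],[0,0.4,-11.7,0,0,0,0]],
  ],
)

```text
time: 11.9
tool_pos: [0.6652, -0.2006, 0.1775]
tool_rot: [3.141, 0.001, 2.749]
contact_force: [0.2, -1.0, 0.3]
finger_gap: 0.0001
```

Call:
servo_tool(
  moves=[
    [[0,0,0,0,0,0,0],[0,0,0,0,0,0,0],[0,0,0,0,0,0,0]],
  ],
)

```text
time: 12.2
tool_pos: [0.6639, -0.2013, 0.1752]
tool_rot: [-3.141, -0.002, 2.748]
contact_force: [-0.7, 0.4, 0.2]
finger_gap: 0.0001
```

```bash
python3 - <<'E'
from h import *
from cell import camera
go((.478,.263,.231))
for n in("scene","top"):cv2.imwrite(f"pics/{n}4.png",camera(n)[:,:,::-1])
S=cv2.imread("pics/scene4.png");g=cv2.cvtColor(S,cv2.COLOR_BGR2GRAY);g3=cv2.cvtColor(cv2.imread("pics/scene3.png"),cv2.COLOR_BGR2GRAY)
print(np.c_[g[205:236,327:332].mean(1).round(),g3[205:236,327:332].mean(1).round()].T)
E
```

```text
pos [ 0.6639 -0.2013  0.1752] rot [-3.1413e+00 -1.9000e-03  2.7475e+00] shift cm [35.   35.73 -5.53] F [-0.7  0.4  0.2] t 12.2
[[200. 200. 201. 200. 184. 139. 175. 165. 138. 117. 107. 106. 106. 113.
  155. 178. 192. 194. 169. 182. 166. 126. 101.  96.  75.  64.  66.  69.
   73.  75.  87.]
 [199. 200. 201. 201. 183. 138. 173. 167. 139. 118. 107. 107. 106. 114.
  154. 178. 192. 195. 167. 181. 171. 128. 101.  96.  73.  62.  67.  68.
   73.  78.  87.]]
```

```bash
python3 - <<'E'
from h import *
S=cv2.imread("pics/scene0.png");T=cv2.imread("pics/top0.png")
a=cv2.resize(S[172:200,322:350],(400,400),interpolation=cv2.INTER_CUBIC);b=cv2.resize(T[202:230,239:267],(400,400),interpolation=cv2.INTER_CUBIC)
cv2.imwrite("pics/bar.png",cv2.convertScaleAbs(np.hstack([a,b]),alpha=1.4))
E
```

```text
(no output)
```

View pics/bar.png

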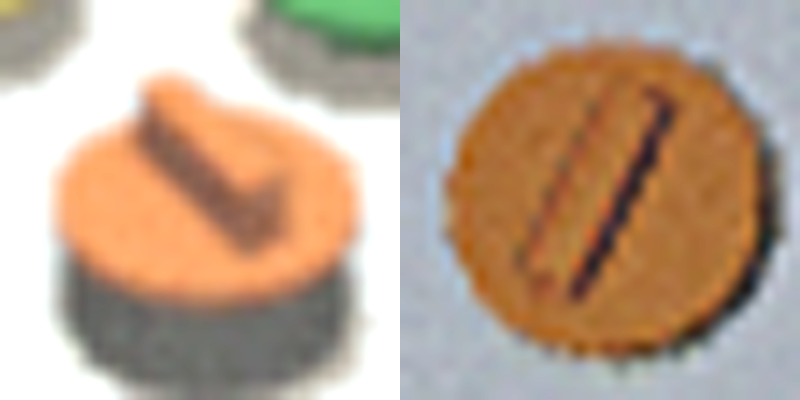

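```bash
python3 - <<'E'
from h import *
f=400/28
def T(x,y): return (239+(x-400+.5)/f-.5,202+(y+.5)/f-.5)
def Sc(x,y): return (322+(x+.5)/f-.5,172+(y+.5)/f-.5)
c=[plane("top",T(*q),.058)[:2] for q in((617,82),(658,90),(525,270),(570,290))]
print(np.round(c,4),np.mean(c,0))
for a,b in((2,0),(3,1)):
    d=c[a]-c[b];print(np.degrees(np.arctan2(-d[1],-d[0])),np.linalg.norm(d))
# triangulated corners of the bar's top: scene far end (upper left) and near end
print("end1",tri(Sc(158,82),T(617,82)) ,tri(Sc(280,183),T(658,90)))
print("sc bar", proj("scene",np.array([.478,.2635,.058])),Sc(215,155), "flange bottom", proj("scene",np.array([.478,.2635,.036])))
go((.478,.263,.231))
E
```

```text
[[0.5036 0.2588]
 [0.5018 0.249 ]
 [0.459  0.2785]
 [0.4544 0.2677]] [0.47972308 0.26350406]
-23.848010586939505 0.04880863932483835
-21.54435228117058 0.05098474761614318
end1 (array([0.49013154, 0.24550381, 0.08801227]), np.float64(0.024226865349607628)) (array([0.50430216, 0.25120969, 0.05624465]), np.float64(0.005701117675260168))
sc bar [335.80407405 179.71748875] (336.585, 182.385) flange bottom [335.67186508 184.83075672]
pos [ 0.6638 -0.2012  0.175 ] rot [-3.1411e+00 -2.1000e-03  2.7476e+00] shift cm [34.99 35.73 -5.54] F [ 0.4 -0.5 -0.4] t 12.3
```

Call:
servo_tool(
  moves=[
    [[0,0,-2,0,0,0,0],[2,2,-4,0,0,0,0],[5,5.1,-5.5,0,0,0,0.5],[8.3,8.5,-5.5,0,0,0,0.7],[11.6,11.9,-5.5,0,0,0,0.7],[15,15.3,-5.5,0,0,0,0.7],[18.3,18.7,-5.5,0,0,0,0.7],[21.6,22.1,-5.5,0,0,0,0.7]],
  ],
)

```text
time: 13.1
tool_pos: [0.5486, 0.0871, 0.2308]
tool_rot: [-3.141, -0.001, 2.748]
contact_force: [0.6, 0.8, 0.0]
finger_gap: 0.0599
```

Call:
servo_tool(
  moves=[
    [[3.4,3.4,0,0,0,0,0.7],[6.7,6.8,0,0,0,0,0.7],[10,10.2,0,0,0,0,0.7],[12.5,12.8,0,0,0,0,0.7],[13.4,13.7,1,0,0,0,0.7],[13.4,13.7,3,0,0,0,0.7],[13.4,13.7,6,0,0,0,0.7],[13.4,13.7,9,0,0,0,0.7]],
  ],
)

```text
time: 13.9
tool_pos: [0.4793, 0.2623, 0.1401]
tool_rot: [-3.141, 0.001, 2.747]
contact_force: [-0.3, -0.3, -0.0]
finger_gap: 0.0597
```

```bash
python3 - <<'E'
from h import *
from cell import camera
go((.4785,.2635,.04))
for n in("scene","top"):cv2.imwrite(f"pics/{n}5.png",camera(n)[:,:,::-1])
S=cv2.imread("pics/scene5.png");T=cv2.imread("pics/top5.png")
cv2.imwrite("pics/v5.png",np.hstack([cv2.resize(S[120:220,280:380],(400,400),interpolation=cv2.INTER_CUBIC),cv2.resize(T[170:270,200:300],(400,400),interpolation=cv2.INTER_CUBIC)]))
E
```

```text
pos [0.4793 0.2623 0.1401] rot [-3.1414e+00  9.0000e-04  2.7466e+00] shift cm [ 0.13  0.08 10.01] F [-0.3 -0.3 -0. ] t 13.9
```

View pics/v5.png

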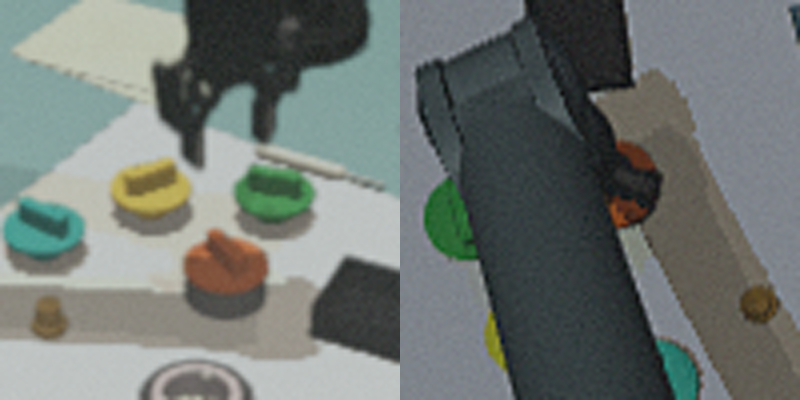

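Fingers straddle the bar from above; descend and close.

Call:
servo_tool(
  moves=[
    [[0.1,0.1,2,0,0,0,0.7],[0.1,0.1,4,0,0,0,0.7],[0.1,0.1,6,0,0,0,0.7],[0.1,0.1,8,0,0,0,0.7],[0.1,0.1,9,0,0,0,0.7],[0.1,0.1,9.6,0,0,0,0.7],[0.1,0.1,9.9,0,0,0,0.7],[0.1,0.1,9.9,0,0,0,0.7]],
  ],
)

```text
time: 14.8
tool_pos: [0.4787, 0.2649, 0.0427]
tool_rot: [3.141, 0.0, 2.748]
contact_force: [0.2, -0.8, 0.4]
finger_gap: 0.0599
```

Call:
servo_tool(
  moves=[
    [[0,0,0,0,0,0,0],[0,0,0,0,0,0,0],[0,0,0,0,0,0,0],[0,0,0,0,0,0,0],[0,0,0,0,0,0,0]],
  ],
  grip_force=80,
)

```text
time: 15.3
tool_pos: [0.4786, 0.265, 0.0431]
tool_rot: [3.141, 0.0, 2.748]
contact_force: [-0.9, -0.7, 5.7]
finger_gap: 0.0118
```

Call:
servo_tool(
  moves=[
    [[0,0,-0.5,0,0,0,0],[0,0,-1.5,0,0,0,0],[0,0,-3.5,0,0,0,0],[0,0,-6.5,0,0,0,0],[0,0,-9.5,0,0,0,0],[0,0,-12.5,0,0,0,0],[0,0,-14.5,0,0,0,0],[0,0,-15,0,0,0,0]],
  ],
)

```text
time: 16.1
tool_pos: [0.48, 0.2657, 0.1956]
tool_rot: [3.136, 0.003, 2.748]
contact_force: [-0.0, 0.2, 0.0]
finger_gap: 0.0112
```

```bash
python3 - <<'E'
from h import *
from cell import camera
go((.593,.0442,.195))
for n in("scene","top"):cv2.imwrite(f"pics/{n}6.png",camera(n)[:,:,::-1])
S=cv2.imread("pics/scene6.png");T=cv2.imread("pics/top6.png")
cv2.imwrite("pics/v6.png",np.hstack([cv2.resize(S[90:190,280:380],(400,400),interpolation=cv2.INTER_CUBIC),cv2.resize(T[170:270,200:300],(400,400),interpolation=cv2.INTER_CUBIC)]))
E
```

```text
pos [0.48   0.2657 0.1956] rot [3.1361e+00 3.1000e-03 2.7476e+00] shift cm [-18.94 -16.12   0.03] F [-0.   0.2  0. ] t 16.1
```

View pics/v6.png

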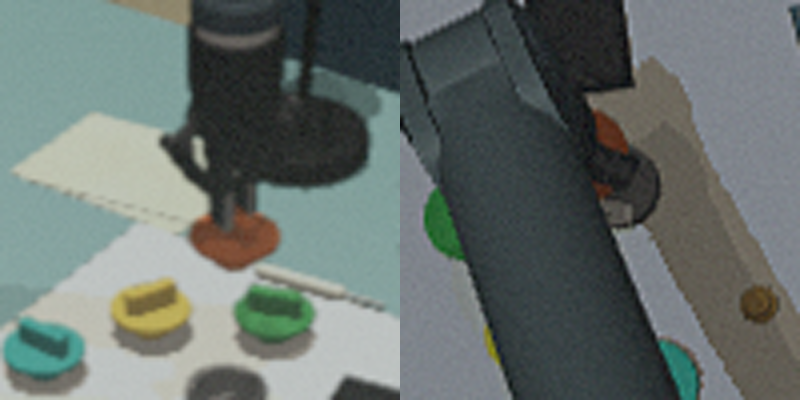

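Call:
servo_tool(
  moves=[
    [[-1.5,-1.3,0,0,0,0,0],[-4,-3.4,0,0,0,0,0],[-7,-6,0,0,0,0,0],[-10,-8.5,0,0,0,0,0],[-13,-11,0,0,0,0,0],[-16,-13.6,0,0,0,0,0],[-18,-15.3,0,0,0,0,0],[-18.9,-16.1,0,0,0,0,0]],
  ],
)

```text
time: 17.0
tool_pos: [0.5905, 0.0393, 0.1904]
tool_rot: [-3.138, -0.001, 2.742]
contact_force: [-0.2, -0.4, -1.2]
finger_gap: 0.0117
```

Call:
servo_tool(
  moves=[
    [[0,0,1,0,0,0,0],[0,0,2,0,0,0,0],[0,0,3,0,0,0,0],[0,0,3.5,0,0,0,0],[0,0,3.5,0,0,0,0]],
  ],
)

```text
time: 17.5
tool_pos: [0.5894, 0.0451, 0.1556]
tool_rot: [-3.14, -0.003, 2.75]
contact_force: [0.5, -0.2, -0.8]
finger_gap: 0.0118
```

```bash
python3 - <<'E'
from h import *
from cell import camera
go((.593,.0444,.143))
for n in("scene","top"):cv2.imwrite(f"pics/{n}7.png",camera(n)[:,:,::-1])
S=cv2.imread("pics/scene7.png");T=cv2.imread("pics/top7.png")
cv2.imwrite("pics/v7.png",np.hstack([cv2.resize(S[180:260,290:370],(400,400),interpolation=cv2.INTER_CUBIC),cv2.resize(T[140:220,280:360],(400,400),interpolation=cv2.INTER_CUBIC)]))
E
```

```text
pos [0.5894 0.0451 0.1556] rot [-3.1402e+00 -3.0000e-03  2.7503e+00] shift cm [-0.36  0.07  1.25] F [ 0.5 -0.2 -0.8] t 17.5
```

View pics/v7.png

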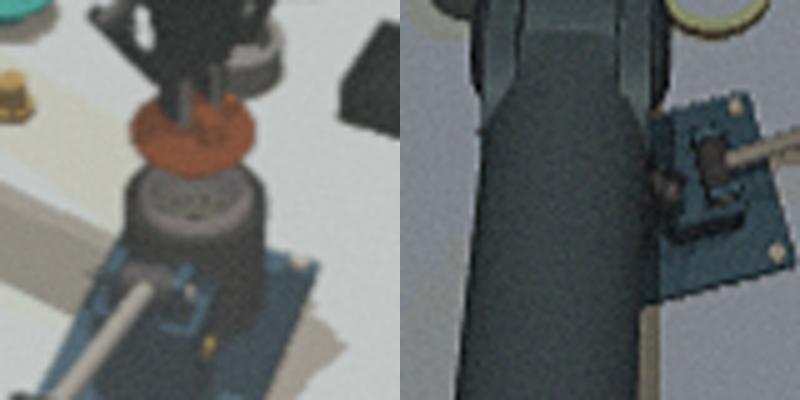

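```bash
python3 - <<'E'
from h import *
def ext(f,roi):
    I=cv2.imread(f);h=cv2.cvtColor(I,cv2.COLOR_BGR2HSV);m=cv2.inRange(h,(2,100,50),(18,255,255));c=big(m,roi)[:,0,:]
    return c
def model(x,y,zu):
    P=np.array([[x+.038*np.cos(a),y+.038*np.sin(a),z] for a in np.linspace(0,6.28,90) for z in(zu,zu+.006)]);q=np.array([proj("scene",p) for p in P]);return q[:,0].min(),q[:,0].max(),q[:,1].max()
for f,roi,p in(("pics/scene0.png",(310,165,360,205),(.4785,.2638,.030)),("pics/scene6.png",(315,130,360,165),(.480,.2657-.001,.1956-.0131)),("pics/scene7.png",(305,190,350,225),(.5894,.0451-.001,.1425))):
    c=ext(f,roi);print(f,c[:,0].min(),c[:,0].max(),c[:,1].max(),np.round(model(*p),2))
g=cv2.cvtColor(cv2.imread("pics/scene7.png"),cv2.COLOR_BGR2HSV)
E
```

```text
pics/scene0.png 326 346 193 [324.85 346.83 192.99]
pics/scene6.png 328 349 156 [325.68 349.02 155.62]
pics/scene7.png 317 340 215 [314.53 340.45 214.58]
```

```bash
python3 - <<'E'
from h import *
def sub(f,rows,c0,c1):
    I=cv2.imread(f).astype(float);d=I[:,:,2]-I[:,:,0]  # R-B
    out=[]
    for r in rows:
        v=d[r,c0:c1];mid=np.median(v[(c1-c0)//2-6:(c1-c0)//2+6]);t=mid/2+ (v[:2].mean()+v[-2:].mean())/4
        i=np.where(v>t)[0];a,b=i[0],i[-1]
        l=c0+a-(v[a]-t)/(v[a]-v[a-1]);rr=c0+b+(v[b]-t)/(v[b]-v[b+1]);out.append((r,round(l,2),round(rr,2),round((l+rr)/2,2)))
    return out
print(*sub("pics/scene0.png",range(182,192),320,352),sep="\n");print()
print(*sub("pics/scene6.png",range(145,155),322,354),sep="\n");print()
print(*sub("pics/scene7.png",range(203,214),310,346),sep="\n")
for f,rows,c in(("pics/scene0.png",range(186,198),336),("pics/scene6.png",range(148,160),338),("pics/scene7.png",range(207,219),328)):
    I=cv2.imread(f).astype(float);d=(I[:,:,2]-I[:,:,0])[:,c-2:c+3].mean(1);print(f,[(r,round(d[r])) for r in rows])
I=cv2.imread("pics/scene7.png");g=cv2.cvtColor(I,cv2.COLOR_BGR2GRAY);print(g[208:236:2,308:350])
E
```

```text
(182, np.float64(326.87), np.float64(344.98), np.float64(335.92))
(183, np.float64(326.15), np.float64(346.05), np.float64(336.1))
(184, np.float64(325.41), np.float64(346.5), np.float64(335.95))
(185, np.float64(325.17), np.float64(346.81), np.float64(335.99))
(186, np.float64(325.21), np.float64(346.83), np.float64(336.02))
(187, np.float64(325.41), np.float64(346.6), np.float64(336.01))
(188, np.float64(325.9), np.float64(346.31), np.float64(336.11))
(189, np.float64(326.59), np.float64(345.61), np.float64(336.1))
(190, np.float64(327.38), np.float64(344.98), np.float64(336.18))
(191, np.float64(328.73), np.float64(343.56), np.float64(336.15))

(145, np.float64(327.43), np.float64(347.96), np.float64(337.69))
(146, np.float64(327.22), np.float64(348.65), np.float64(337.93))
(147, np.float64(327.35), np.float64(349.26), np.float64(338.31))
(148, np.float64(327.06), np.float64(349.6), np.float64(338.33))
(149, np.float64(326.84), np.float64(349.62), np.float64(338.23))
(150, np.float64(327.35), np.float64(349.32), np.float64(338.33))
(151, np.float64(327.88), np.float64(348.67), np.
[... 3133 characters left out ...]
 [149 153 153 154 135  91  67  61  61  60  64  59  70  66  68  72  70  72
   71  76  73  75  79  72  70  74  71  68  69  71  62  71  67  67  82 166
  197 198 200 199 195 196]
 [136 139 143 122  95  92  90  79  62  64  65  66  64  63  67  69  68  65
   65  64  66  68  67  69  69  64  67  70  64  68  67  65  69  65  64 100
  124 138 151 153 176 191]
 [139 138 121  93  93  97  87  77  83  76  78  68  69  70  70  66  69  73
   72  78  68  69  67  68  65  68  68  64  72  70  60  68  64  64  70  86
   98 102  97 102 128 158]
 [118 101  89  83  85  80  88 100 103 102  98  97  97  97  94  90  82  85
   96  95  81  68  64  70  65  71  70  69  63  66  70  69  65  66  65  73
   86  85  81  77  80  88]]
```

Call:
servo_tool(
  moves=[
    [[-0.2,0.1,0.3,0,0,0,0],[-0.2,0.1,1,0,0,0,0],[-0.2,0.1,1.7,0,0,0,0],[-0.2,0.1,2.3,0,0,0,0],[-0.2,0.1,2.7,0,0,0,0],[-0.2,0.1,2.7,0,0,0,0],[-0.2,0.1,2.7,0,0,0,0]],
  ],
  grip_force=120,
)

```text
time: 18.3
tool_pos: [0.5931, 0.0437, 0.1301]
tool_rot: [-3.141, -0.0, 2.748]
contact_force: [0.2, -0.4, -1.3]
finger_gap: 0.011
```

```bash
python3 - <<'E'
from h import *
from cell import camera
go((.5912,.0451,.12))
cv2.imwrite("pics/scene8.png",camera("scene")[:,:,::-1])
S=cv2.imread("pics/scene8.png")
cv2.imwrite("pics/v8.png",cv2.resize(S[190:250,295:365],(700,600),interpolation=cv2.INTER_CUBIC))
E
```

```text
pos [0.5931 0.0437 0.1301] rot [-3.1413e+00 -2.0000e-04  2.7477e+00] shift cm [0.23 0.06 1.01] F [ 0.2 -0.4 -1.3] t 18.3
```

View pics/v8.png

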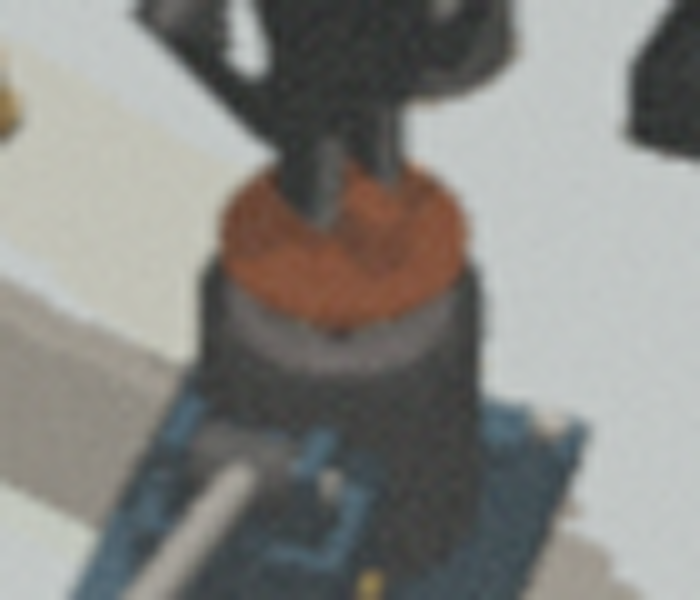

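Call:
servo_tool(
  moves=[
    [[0.1,0.05,0,0,0,0,0],[0.2,0.05,0,0,0,0,0],[0.2,0.05,0,0,0,0,0],[0.2,0.05,0,0,0,0,0]],
  ],
)

```text
time: 18.75
tool_pos: [0.5916, 0.0451, 0.1304]
tool_rot: [3.141, 0.0, 2.748]
contact_force: [-0.1, 0.1, -0.4]
finger_gap: 0.0104
```

```bash
python3 - <<'E'
from h import *
from cell import camera
go((.5912,.0451,.12))
I=camera("scene")[:,:,::-1];cv2.imwrite("pics/scene9.png",I);d=I.astype(float);d=d[:,:,2]-d[:,:,0];g=cv2.cvtColor(np.ascontiguousarray(I),cv2.COLOR_BGR2GRAY).astype(float)
for r in range(210,218):
    v=d[r,308:350];t=.5*v.max()*.8;i=np.where(v>t)[0];a,b=i[0],i[-1]
    print(r,308+a-(v[a]-t)/(v[a]-v[a-1]),308+b+(v[b]-t)/(v[b]-v[b+1]))
for r in (222,224,226,228): print(r,g[r,311:320].astype(int),g[r,338:347].astype(int))
E
```

```text
pos [0.5916 0.0451 0.1304] rot [3.1414e+00 1.0000e-04 2.7479e+00] shift cm [ 0.03 -0.01  1.04] F [-0.1  0.1 -0.4] t 18.75
210 316.56666666666666 340.46046511627907
211 316.4592592592593 340.84
212 316.495652173913 341.12
213 316.536 341.18666666666667
214 316.512 340.809756097561
215 316.5692307692308 340.74347826086955
216 316.8 340.6702702702703
217 317.47857142857146 340.024
222 [191 192 193 156  79  63  69  87  94] [101  91  73  67  75 140 186 198 197]
224 [192 193 193 157  79  61  71  68  81] [ 91  79  72  69  79 158 192 199 198]
226 [149 155 139 103  65  59  67  68  67] [ 74  70  67  63  80 164 196 199 197]
228 [153 128  89  67  65  65  63  64  66] [ 67  65  63  63  82 165 198 197 199]
```

Call:
servo_tool(
  moves=[
    [[0,0,0.3,0,0,0,0],[0,0,0.6,0,0,0,0],[0,0,0.9,0,0,0,0],[0,0,1.1,0,0,0,0],[0,0,1.1,0,0,0,0]],
  ],
)

```text
time: 19.3
tool_pos: [0.5943, 0.044, 0.1218]
tool_rot: [3.139, 0.005, 2.747]
contact_force: [1.2, -1.3, 5.4]
finger_gap: 0.0109
```

Call:
servo_tool(
  moves=[
    [[0,0,0.2,0,0,0,0],[0,0,0.4,0,0,0,0],[0,0,0.6,0,0,0,0],[0,0,0.6,0,0,0,0]],
  ],
)

```text
time: 19.7
tool_pos: [0.5917, 0.0444, 0.115]
tool_rot: [-3.142, -0.001, 2.747]
contact_force: [-3.4, -2.0, 11.2]
finger_gap: 0.0106
```

Call:
servo_tool(
  moves=[
    [[0,0,0.2,0,0,0,0],[0,0,0.4,0,0,0,0],[0,0,0.4,0,0,0,0]],
  ],
)

```text
time: 20.0
tool_pos: [0.5918, 0.0444, 0.1149]
tool_rot: [3.14, -0.003, 2.747]
contact_force: [-12.1, -1.7, 31.7]
finger_gap: 0.0101
```

```bash
python3 - <<'E'
from h import *
from cell import camera
go((.5912,.0451,.12))
cv2.imwrite("pics/scene10.png",camera("scene")[:,:,::-1])
S=cv2.imread("pics/scene10.png")
cv2.imwrite("pics/v10.png",cv2.resize(S[190:250,295:365],(700,600),interpolation=cv2.INTER_CUBIC))
E
```

```text
pos [0.5918 0.0444 0.1149] rot [ 3.1403e+00 -2.7000e-03  2.7470e+00] shift cm [ 0.08  0.04 -0.51] F [-12.1  -1.7  31.7] t 20.0
```

View pics/v10.png

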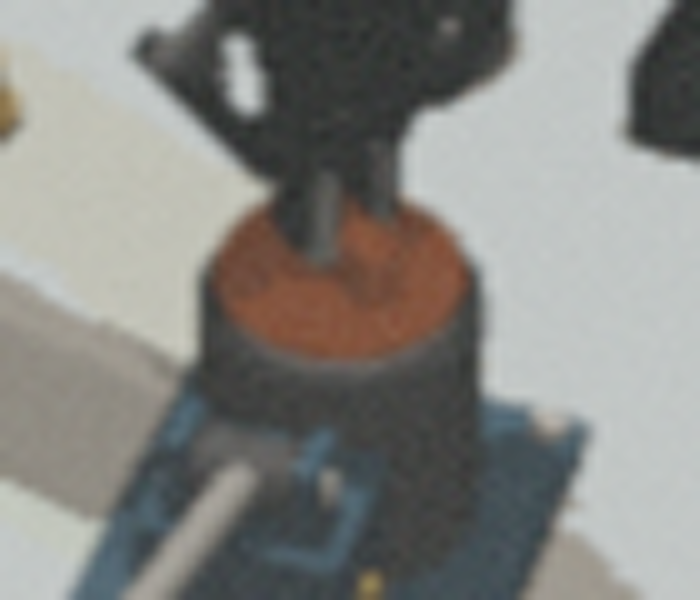

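Call:
servo_tool(
  moves=[
    [[0.1,0,-0.1,0,0,0,0],[0.15,0,-0.15,0,0,0,0],[0.15,0,-0.15,0,0,0,0],[0.15,0,-0.15,0,0,0,0],[0.15,0,-0.15,0,0,0,0],[0.15,0,-0.15,0,0,0,0]],
  ],
)

```text
time: 20.65
tool_pos: [0.5917, 0.0444, 0.115]
tool_rot: [3.14, 0.002, 2.747]
contact_force: [-6.5, -1.8, 20.6]
finger_gap: 0.0105
```

Call:
servo_tool(
  moves=[
    [[0,0,0,0,0,0,0],[0,0,0,0,0,0,0],[0,0,0,0,0,0,0],[0,0,0,0,0,0,0],[0,0,0,0,0,0,0],[0,0,0,0,0,0,0]],
  ],
)

```text
time: 21.25
tool_pos: [0.5917, 0.0444, 0.115]
tool_rot: [3.14, 0.002, 2.747]
contact_force: [-6.4, -1.6, 21.0]
finger_gap: 0.0106
```

```bash
python3 - <<'E'
from h import *
from cell import camera
for n in("scene","top"):cv2.imwrite(f"pics/{n}11.png",camera(n)[:,:,::-1])
S=cv2.imread("pics/scene11.png");T=cv2.imread("pics/top11.png")
d=cv2.absdiff(S,cv2.imread("pics/scene0.png"))
cv2.imwrite("pics/v11.png",np.hstack([cv2.resize(S[140:400,130:470],(400,306)),cv2.resize(T[100:300,180:480],(400,306))]))
h=cv2.cvtColor(S,cv2.COLOR_BGR2HSV);m=cv2.inRange(h,(2,100,50),(18,255,255));c=big(m,(305,200,350,240))[:,0,:]
print("flange px",c[:,0].min(),c[:,0].max(),c[:,1].max())
for zu in(.100,.102,.104,.108,.110):
    q=np.array([proj("scene",np.array([.593+.038*np.cos(a),.0443+.038*np.sin(a),z])) for a in np.linspace(0,6.28,90) for z in(zu,zu+.006)]);print(zu,q.min(0),q.max(0))
E
```

```text
flange px 317 341 225
0.1 [315.65884743 207.81315993] [341.12181468 225.9856307 ]
0.102 [315.65514662 207.30863301] [341.14042607 225.47827667]
0.104 [315.65143932 206.80323889] [341.1590701  224.97001769]
0.108 [315.6440052  205.78984015] [341.19645647 223.95077518]
0.11 [315.64027834 205.28183102] [341.21519897 223.43978677]
```

View pics/v11.png

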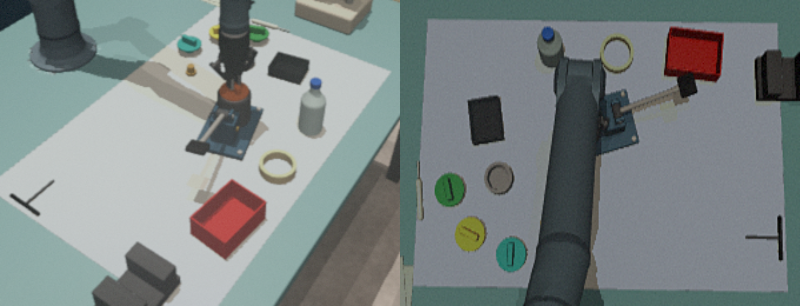

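```bash
python3 -c "
from cell import *
print(read_state()['contact_force']);print(sign_off())"
```

```text
[-6.66486289 -1.25846688 21.19794762]
the job is handed in; nothing more can be done
None
```

I pumped the lever through four full strokes and pressed the orange cover into the gauge until it stopped hard on the rim. I handed the job in at about 21 s, still holding the cover down.

- **Pumping:** Every stroke reached the bottom stop at about 65 mm and was followed by a full return. After the third stroke the camera height was unclear (96 to 101 mm against the stated 100 to 104). I added a fourth stroke, and the picture did not change, so the gauge was at the top of its travel.
- **Cover:** I gripped it by its finger bar and re-centred it by about 2 mm over the gauge before pressing. The force built through the catches (5 N, then 11 N). It then met a hard stop with the flange's underside at about 102 mm: the force rose to about 32 N with no further movement. I did not record the sudden drop in force at the snap itself, because I only had readings at the end of each move.
- **Last checks:**
  - I eased the press to a steady 21 N down, with about 6.5 N sideways still there, gripping at up to 120 N.
  - The scene camera shows the flange edge where a flush cover would be (about 102 to 104 mm). It is clearly below the 108 to 110 mm it would show if caught on the catches.
  - The other things I could see in the pictures are where they were.
- **Disagreements:** The finger gap read 10 to 12 mm on the 14 mm bar. The scene camera also read up to about 1 px off from the top camera.

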